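# Weigh out spacer rings on the parts-counter scale

## Task

Make up a set of spacer rings by weight: take rings from the rubber mat one at a time, thread each over the upright post of the scale and let it down gently until it rests flat, without dropping it, and stop when the freed needle stands inside the dark marked sector of the dial. Never bear down so hard that the needle runs to the end stop of the dial, leave the spare rings lying on the mat, and leave the other things on the bench alone.

Things in the scene. Friction and masses are not known exactly. Their poses are not given: they have to be found in the camera images.
- scale: Fixed counter scale: grey housing 250 x 150 mm, origin at its underside below the pan's axis, x towards the round white dial (124 mm dia, tilted, top lower than 115 mm), z up. Its round steel pan (110 mm dia, 92 mm high) is a spring: it sinks 1 mm per 0.4 N of load or push, at most 30 mm, and does not give sideways.
- seat (a point): Point on the pan's vertical axis at the height where the first ring comes to rest: top of a raised steel seat (36 mm dia, 8 mm high) on a dark turntable (90 mm dia, 4 mm) on the pan. Sinks with the pan (104 mm above the bench at needle 0). z up, x to the dial; it does not turn with the turntable. Rings stack: middle of the first 7 mm above this point, second 21 mm, third 35 mm.
- post_level (a point): Point on the pan's vertical axis at the height of the flat top (1 mm chamfer) of the upright round post, 11 mm dia, 52 mm above the seat. The post is eccentric: it and its seat stand 9 mm off this axis in a direction that differs each time and is not measured (feel or see it). Post and turntable stay put in gentle contact: turning them takes 13 N sideways on the post.
- needle (a joint): Dial needle (rad), clockwise as load grows: 0.2625 rad per newton, 105 rad per metre of pan travel. Shows load plus any push. The arbor's weight varies: with no ring it stands at 0.16 to 0.62. Each ring adds about 0.34 (0.31 to 0.37). Target, the dark sector: 1.02 to 1.45, two or three rings. End stop, not to be reached: 3.0. A dropped ring kicks it up faster than 12 rad/s.
- mat_mid (a point): Black rubber mat, 220 x 220 x 3 mm, fixed on the bench, on which the four rings lie in two rows about 100 mm apart; this point is the centre of its top face.
- ring0_mid (a point): Loose plain steel spacer ring lying flat on the mat: outside diameter 44 mm, hole 20 mm, 14 mm thick, about 0.13 kg; this point is its centre, half-way up (7 mm above its underside). z along its axis. All four are alike.
- ring1_mid (a point): Loose plain steel spacer ring lying flat on the mat: outside diameter 44 mm, hole 20 mm, 14 mm thick, about 0.13 kg; this point is its centre, half-way up (7 mm above its underside). z along its axis. All four are alike.
- ring2_mid (a point): Loose plain steel spacer ring lying flat on the mat: outside diameter 44 mm, hole 20 mm, 14 mm thick, about 0.13 kg; this point is its centre, half-way up (7 mm above its underside). z along its axis. All four are alike.
- ring3_mid (a point): Loose plain steel spacer ring lying flat on the mat: outside diameter 44 mm, hole 20 mm, 14 mm thick, about 0.13 kg; this point is its centre, half-way up (7 mm above its underside). z along its axis. All four are alike.
- filter: Bystander: loose white oil filter, 74 mm dia, 86 mm tall; origin at the centre of its underside. Leave alone.
- carton: Bystander: loose cardboard carton 90 x 70 x 50 mm; origin at the centre of its underside. Leave alone.
- bin: Bystander: loose grey open parts bin 130 x 90 x 60 mm; origin at the centre of its underside. Leave alone.
- spanner: Bystander: loose steel spanner 180 mm long, lying on the bench. Leave alone.
Things that resemble listed ones, but are neither listed nor needed, are in the scene too. What is shaped like the part that bears ring1_mid but orange or yellow is not meant.

How it is judged:
On the way, in this order (a step that is already met when the one before it is completed fails the run):
1. a first ring is threaded down on the post (((horizontal distance between ring0_mid and seat below 0.017 m and z of ring0_mid in the frame of seat between 0.002 and 0.045 m and (angle between ring0_mid's own z axis and vertical below 0.15 rad or angle between ring0_mid's own z axis and vertical above 2.99 rad)) or (horizontal distance between ring1_mid and seat below 0.017 m and z of ring1_mid in the frame of seat between 0.002 and 0.045 m and (angle between ring1_mid's own z axis and vertical below 0.15 rad or angle between ring1_mid's own z axis and vertical above 2.99 rad)) or (horizontal distance between ring2_mid and seat below 0.017 m and z of ring2_mid in the frame of seat between 0.002 and 0.045 m and (angle between ring2_mid's own z axis and vertical below 0.15 rad or angle between ring2_mid's own z axis and vertical above 2.99 rad)) or (horizontal distance between ring3_mid and seat below 0.017 m and z of ring3_mid in the frame of seat between 0.002 and 0.045 m and (angle between ring3_mid's own z axis and vertical below 0.15 rad or angle between ring3_mid's own z axis and vertical above 2.99 rad)))), for 0.2 s.
2. a second ring is threaded on top of it ((((horizontal distance between ring0_mid and seat below 0.017 m and z of ring0_mid in the frame of seat between 0.002 and 0.045 m and (angle between ring0_mid's own z axis and vertical below 0.15 rad or angle between ring0_mid's own z axis and vertical above 2.99 rad)) and (horizontal distance between ring1_mid and seat below 0.017 m and z of ring1_mid in the frame of seat between 0.002 and 0.045 m and (angle between ring1_mid's own z axis and vertical below 0.15 rad or angle between ring1_mid's own z axis and vertical above 2.99 rad))) or ((horizontal distance between ring0_mid and seat below 0.017 m and z of ring0_mid in the frame of seat between 0.002 and 0.045 m and (angle between ring0_mid's own z axis and vertical below 0.15 rad or angle between ring0_mid's own z axis and vertical above 2.99 rad)) and (horizontal distance between ring2_mid and seat below 0.017 m and z of ring2_mid in the frame of seat between 0.002 and 0.045 m and (angle between ring2_mid's own z axis and vertical below 0.15 rad or angle between ring2_mid's own z axis and vertical above 2.99 rad))) or ((horizontal distance between ring0_mid and seat below 0.017 m and z of ring0_mid in the frame of seat between 0.002 and 0.045 m and (angle between ring0_mid's own z axis and vertical below 0.15 rad or angle between ring0_mid's own z axis and vertical above 2.99 rad)) and (horizontal distance between ring3_mid and seat below 0.017 m and z of ring3_mid in the frame of seat between 0.002 and 0.045 m and (angle between ring3_mid's own z axis and vertical below 0.15 rad or angle between ring3_mid's own z axis and vertical above 2.99 rad))) or ((horizontal distance between ring1_mid and seat below 0.017 m and z of ring1_mid in the frame of seat between 0.002 and 0.045 m and (angle between ring1_mid's own z axis and vertical below 0.15 rad or angle between ring1_mid's own z axis and vertical above 2.99 rad)) and (horizontal distance between ring2_mid and seat below 0.017 m and z of ring2_mid in the frame of seat between 0.002 and 0.045 m and (angle between ring2_mid's own z axis and vertical below 0.15 rad or angle between ring2_mid's own z axis and vertical above 2.99 rad))) or ((horizontal distance between ring1_mid and seat below 0.017 m and z of ring1_mid in the frame of seat between 0.002 and 0.045 m and (angle between ring1_mid's own z axis and vertical below 0.15 rad or angle between ring1_mid's own z axis and vertical above 2.99 rad)) and (horizontal distance between ring3_mid and seat below 0.017 m and z of ring3_mid in the frame of seat between 0.002 and 0.045 m and (angle between ring3_mid's own z axis and vertical below 0.15 rad or angle between ring3_mid's own z axis and vertical above 2.99 rad))) or ((horizontal distance between ring2_mid and seat below 0.017 m and z of ring2_mid in the frame of seat between 0.002 and 0.045 m and (angle between ring2_mid's own z axis and vertical below 0.15 rad or angle between ring2_mid's own z axis and vertical above 2.99 rad)) and (horizontal distance between ring3_mid and seat below 0.017 m and z of ring3_mid in the frame of seat between 0.002 and 0.045 m and (angle between ring3_mid's own z axis and vertical below 0.15 rad or angle between ring3_mid's own z axis and vertical above 2.99 rad))))), for 0.2 s.
At the end, for the whole second after the job is handed in: Needle at rest (under 0.2 rad/s) between 1.02 and 1.45. Each ring is either flat on the post (axis within 17 mm of the pan axis, middle 2 to 45 mm above the seat point, tilt under 0.15 rad) or within 150 mm of the mat centre with its middle below 20 mm (value of joint needle between 1.02 and 1.45 rad and velocity of joint needle between -0.2 and 0.2 rad/s and ((horizontal distance between ring0_mid and seat below 0.017 m and z of ring0_mid in the frame of seat between 0.002 and 0.045 m and (angle between ring0_mid's own z axis and vertical below 0.15 rad or angle between ring0_mid's own z axis and vertical above 2.99 rad)) or (horizontal distance between ring0_mid and mat_mid below 0.15 m and height (world z) of ring0_mid below 0.02 m)) and ((horizontal distance between ring1_mid and seat below 0.017 m and z of ring1_mid in the frame of seat between 0.002 and 0.045 m and (angle between ring1_mid's own z axis and vertical below 0.15 rad or angle between ring1_mid's own z axis and vertical above 2.99 rad)) or (horizontal distance between ring1_mid and mat_mid below 0.15 m and height (world z) of ring1_mid below 0.02 m)) and ((horizontal distance between ring2_mid and seat below 0.017 m and z of ring2_mid in the frame of seat between 0.002 and 0.045 m and (angle between ring2_mid's own z axis and vertical below 0.15 rad or angle between ring2_mid's own z axis and vertical above 2.99 rad)) or (horizontal distance between ring2_mid and mat_mid below 0.15 m and height (world z) of ring2_mid below 0.02 m)) and ((horizontal distance between ring3_mid and seat below 0.017 m and z of ring3_mid in the frame of seat between 0.002 and 0.045 m and (angle between ring3_mid's own z axis and vertical below 0.15 rad or angle between ring3_mid's own z axis and vertical above 2.99 rad)) or (horizontal distance between ring3_mid and mat_mid below 0.15 m and height (world z) of ring3_mid below 0.02 m))); the robot touches nothing.
It fails at once if the needle is driven to the end stop (beyond 3.0): the scale is overloaded (value of joint needle above 3 rad).
It fails at once if a ring is dropped on the scale (the needle is kicked up faster than 12 rad/s) (velocity of joint needle above 12 rad/s).
It fails at once if two rings are carried at once (both more than 50 mm high and over 60 mm from the pan's axis) (((height (world z) of ring0_mid above 0.05 m and horizontal distance between ring0_mid and seat above 0.06 m) and (height (world z) of ring1_mid above 0.05 m and horizontal distance between ring1_mid and seat above 0.06 m)) or ((height (world z) of ring0_mid above 0.05 m and horizontal distance between ring0_mid and seat above 0.06 m) and (height (world z) of ring2_mid above 0.05 m and horizontal distance between ring2_mid and seat above 0.06 m)) or ((height (world z) of ring0_mid above 0.05 m and horizontal distance between ring0_mid and seat above 0.06 m) and (height (world z) of ring3_mid above 0.05 m and horizontal distance between ring3_mid and seat above 0.06 m)) or ((height (world z) of ring1_mid above 0.05 m and horizontal distance between ring1_mid and seat above 0.06 m) and (height (world z) of ring2_mid above 0.05 m and horizontal distance between ring2_mid and seat above 0.06 m)) or ((height (world z) of ring1_mid above 0.05 m and horizontal distance between ring1_mid and seat above 0.06 m) and (height (world z) of ring3_mid above 0.05 m and horizontal distance between ring3_mid and seat above 0.06 m)) or ((height (world z) of ring2_mid above 0.05 m and horizontal distance between ring2_mid and seat above 0.06 m) and (height (world z) of ring3_mid above 0.05 m and horizontal distance between ring3_mid and seat above 0.06 m))).
It fails at once if the filter, carton, bin or spanner is pushed more than 30 mm (distance of any of filter, carton, bin, spanner from where it was at the start of the episode above 0.03 m).
It also fails if it takes over 72 s, if anything falls off the work surface, if the arm or the gripper's body presses on something with over 40 N, if the wrist force passes 120 N, or if a joint passes its speed limit or range.

## Robot

A 6-joint arm with a two-finger parallel gripper is mounted at the origin on the work surface. World frame = base frame: x ahead of the robot, y to its left, z up, the work surface at z = 0. Lengths are in m, angles in rad, forces in N, time in s.
With the tool pointing down it reaches from about 0.325 to 1 m from the base axis. Payload 5.1 kg.
Tool frame: the origin (TCP) lies midway between the tips of the shut fingers; the grasp point (between the pads) lies 19 mm behind it; z points along the fingers, x is the direction in which the jaws open and shut, and the axes are right-handed (so a half turn about z gives the same grasp; the last joint's range is limited). The gripper opens to 85 mm and grips with 20 to 120 N. Pads are 22 mm wide; open, the fingers measure 114 mm over their backs; the gripper's body (76 mm by 85 mm) begins 54 mm behind the grasp point. The pads swing forward as they close: fully open they stand 13 mm farther back than shut.
Start: joints at [-1.4, 0.124, 1.65, -0, 1.367, -0.083], TCP at [0.163, -0.629, 0.231] pointing down, gripper open.
Joint ranges: [-2.61, 2.61], [-1.02, 2.33], [0.03, 2.71], [-1.35, 4.49], [0.32, 2.68], [-2.91, 2.91]. Speed limits (rad/s): [2.57, 2.57, 3.14, 3.14, 3.14, 3.14].

## Interface

Orientations are given as a unit quaternion [x, y, z, w].
In Python, from bench import manip, viewer gives the robot as it stands. Calls block until the motion is done:
- manip.movep(position, orientation): joint-space move of the TCP to a pose.
- manip.move_linear(position, ori=None, max_speed=0.15): straight line of the TCP; ori=None keeps the orientation; max_speed is the mean speed in m/s.
- manip.goto_joints(angles): joint-space move.
- manip.set_gripper(opening, strength=None): opening from 0.0 (shut) to 1.0 (fully open); strength is the grip in N (None keeps the last); returns when the fingers have stopped.
- manip.sleep(seconds).
- manip.inverse_kinematics(position, orientation): joint angles nearest the present ones, or None.
- viewer.read_camera(name): name is "scene" or "top"; returns the picture (400x640x3 uint8, blue, green, red); there is no depth.
- viewer.get_calibration(name): a dict with "K" (3x3 intrinsics, pixels), "extrinsics" (4x4, takes a point from world to camera coordinates). Camera axes: x right, y up, looking along -z (the intrinsics and any distortion apply to the point x, -y, -z); pixel columns grow to the right and rows downward; lengths in m; the calibration is good to about 2 mm. A picture is of the moment at which its call begins. get_calibration takes no time and is no camera call.
A pose or a line that the arm cannot do raises manip.PlanningError and nothing moves.
- manip.close_job(): hands the job in, once; it reports no verdict.
Readings, each from a call of its own:
- manip.get_time_s(): time.
- manip.get_q(): joint angles.
- manip.get_dq(): joint speeds.
- manip.get_joint_torque(): joint torques, N m.
- manip.get_ee_pos(): TCP position.
- manip.get_ee_rot(): TCP orientation.
- manip.get_ft_force(): force on the tool from outside, world axes, zero at the start.
- manip.get_wrist_torque(): the same for the moment, N m.
- manip.get_width(): opening from 0.0 (shut) to 1.0 (fully open).
Only numpy, scipy, OpenCV 4.12 (cv2) and the standard library are available. Lean on these libraries where they do the work, as an engineer would, in place of code of your own. Each camera call takes 0.05 s, during which the arm holds its last target.

## Working session

There is one attempt and no reset: what is moved stays moved. The work goes in short steps, each a Python script; the robot and the scene stay as the last script left them, time stands still between calls to the robot, and variables do not carry over. Pictures are saved under pics/ and viewed, and the job is handed in when it is done.

```bash
ls; mkdir -p pics
python3 - <<'E'
from bench import manip, viewer
import cv2
for n in("scene","top"):
    cv2.imwrite(f"pics/{n}0.png",viewer.read_camera(n)); c=viewer.get_calibration(n); print(n,c["K"],c["extrinsics"],[k for k in c])
print(manip.get_time_s(),manip.get_ee_pos(),manip.get_ee_rot())
E
```

```text
pics
scene [[446.99953047   0.         320.22983233]
 [  0.         446.99953047 205.53070594]
 [  0.           0.           1.        ]] [[ 0.35799986  0.93365811  0.01089198 -0.22506893]
 [-0.60513202  0.22311517  0.76422174  0.26348373]
 [ 0.71109165 -0.28018237  0.64486162 -1.78691352]
 [ 0.          0.          0.          1.        ]] ['K', 'extrinsics']
top [[406.32567292   0.         313.99694588]
 [  0.         406.32567292 200.87258983]
 [  0.           0.           1.        ]] [[-0.00858214 -0.99989256  0.01188326 -0.01010314]
 [ 0.99588435 -0.00747428  0.09032435 -0.62342244]
 [-0.09022583  0.01260953  0.9958415  -1.02381279]
 [ 0.          0.          0.          1.        ]] ['K', 'extrinsics']
0.1 [ 0.16306453 -0.62863054  0.23014873] [ 7.90913368e-01 -6.11927392e-01 -7.05053555e-04 -6.42846212e-04]
```

View pics/scene0.png

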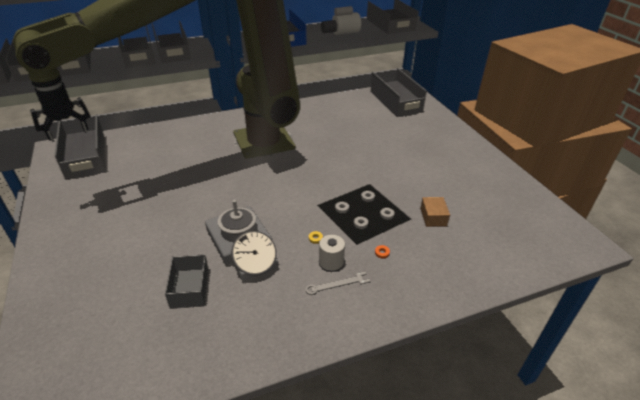

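View pics/top0.png

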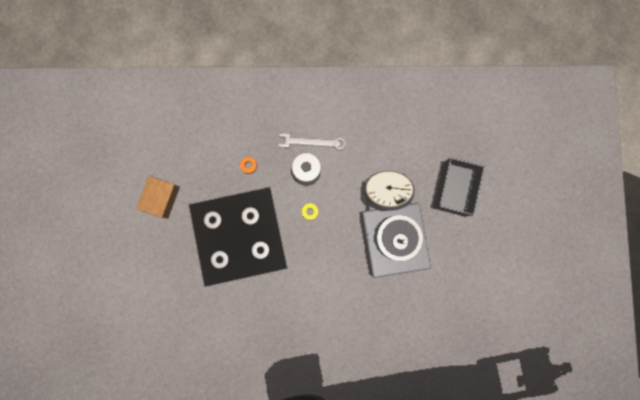

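Both views show four grey rings on the black mat (top view 213,220; 250,215; 219,259; 260,250). Two lookalikes lie on the bare bench: yellow (310,211) and orange (248,165). The filter's round top at (306,167) also looks ring-like. I choose the four grey ones on the mat. Next are the close crops.

```bash
cat > h.py <<'E'
from bench import manip, viewer
import cv2, numpy as np
from scipy.spatial.transform import Rotation as R
C={n:viewer.get_calibration(n) for n in("scene","top")}
def ray(n,u,v):
    K=C[n]["K"];E=np.array(C[n]["extrinsics"]);d=np.linalg.inv(K)@[u,v,1];d=np.array([d[0],-d[1],-d[2]])
    r=E[:3,:3];return -r.T@E[:3,3], r.T@d
def onz(n,u,v,z):
    o,d=ray(n,u,v);return o+d*(z-o[2])/d[2]
def proj(n,p):
    E=np.array(C[n]["extrinsics"]);q=E[:3,:3]@np.asarray(p,float)+E[:3,3];q=np.array([q[0],-q[1],-q[2]]);q=C[n]["K"]@q;return q[:2]/q[2]
def crop(n,x0,y0,w,h,s,f):
    im=viewer.read_camera(n);cv2.imwrite(f"pics/{f}.png",cv2.resize(im[y0:y0+h,x0:x0+w],None,fx=s,fy=s,interpolation=cv2.INTER_CUBIC));return im
def ori(yaw):  # tool down, jaw x-axis at yaw
    return R.from_matrix(np.array([[np.cos(yaw),np.sin(yaw),0],[np.sin(yaw),-np.cos(yaw),0],[0,0,-1]])).as_quat()
E
python3 - <<'E'
from h import *
im=cv2.imread("pics/top0.png");sc=cv2.imread("pics/scene0.png")
a=cv2.resize(im[155:285,350:450],None,fx=4,fy=4,interpolation=cv2.INTER_CUBIC)
b=cv2.resize(sc[190:280,200:290],None,fx=5,fy=5,interpolation=cv2.INTER_CUBIC)
c=np.zeros((520,800,3),np.uint8);c[:520,:400]=a;c[:450,400:]=b[:,:400];cv2.imwrite("pics/scale0.png",c)
cv2.imwrite("pics/mat0.png",cv2.resize(im[180:290,180:330],None,fx=5,fy=5,interpolation=cv2.INTER_CUBIC))
# rings: white blobs on mat
g=im.min(axis=2)
for n,img in(("top",im),("scene",sc)):
    g=img.min(axis=2);m=(g>125).astype(np.uint8)
    if n=="top": roi=(190,188,288,286)
    else: roi=(318,185,410,241)
    z=np.zeros_like(m);z[roi[1]:roi[3],roi[0]:roi[2]]=m[roi[1]:roi[3],roi[0]:roi[2]]
    cs,_=cv2.findContours(z,cv2.RETR_EXTERNAL,cv2.CHAIN_APPROX_NONE)
    for c in cs:
        if 40<cv2.contourArea(c)<500:
            (u,v),ax,an=cv2.fitEllipse(c); p=onz(n,u,v,.017 if n=="top" else .014);print(n,np.round((u,v),1),np.round(ax,1),p.round(4))
E
```

```text
top [219.2 259.1] [16.1 16.3] [0.4754 0.2303 0.017 ]
top [260.  249.8] [16.3 16.3] [0.4985 0.1254 0.017 ]
top [195.2 275.2] [10.  93.7] [0.4351 0.2911 0.017 ]
top [212.1 219.5] [15.6 16.3] [0.5776 0.2499 0.017 ]
top [250.  215.4] [15.8 16.3] [0.5877 0.1518 0.017 ]
top [202.1 193.9] [11.6 92.8] [0.6449 0.2769 0.017 ]
scene [332.  237.5] [ 6.9 23.4] [0.626  0.0389 0.014 ]
scene [360.5 221. ] [ 7.7 11.4] [0.5888 0.1504 0.014 ]
scene [386.9 211.8] [ 6.9 10.8] [0.578  0.2488 0.014 ]
scene [341.7 205.7] [ 6.8 11. ] [0.5001 0.1243 0.014 ]
scene [367.6 194.6] [ 6.2 10.4] [0.4769 0.2287 0.014 ]
```

Run:
```python
from h import *
for n in ("top","scene"):
    im=cv2.imread(f"pics/{n}0.png"); hsv=cv2.cvtColor(im,cv2.COLOR_BGR2HSV)
    m=(im.max(axis=2)<45).astype(np.uint8)
    cs,_=cv2.findContours(m,cv2.RETR_EXTERNAL,cv2.CHAIN_APPROX_NONE)
    for c in cs:
        if cv2.contourArea(c)>2000:
            r=cv2.minAreaRect(c);print(n,r, onz(n,*r[0],.003).round(3))
```

```text
scene ((363.7266540527344, 211.9815673828125), (50.82952117919922, 74.99349975585938), 64.79887390136719) [0.542 0.185 0.003]
scene ((266.0, 76.0), (152.0, 64.0), 90.0) [-0.57   0.169  0.003]
scene ((104.91952514648438, 66.54045867919922), (109.29277038574219, 209.5820770263672), 72.77250671386719) [-0.959 -0.58   0.003]
```

View pics/scale0.png

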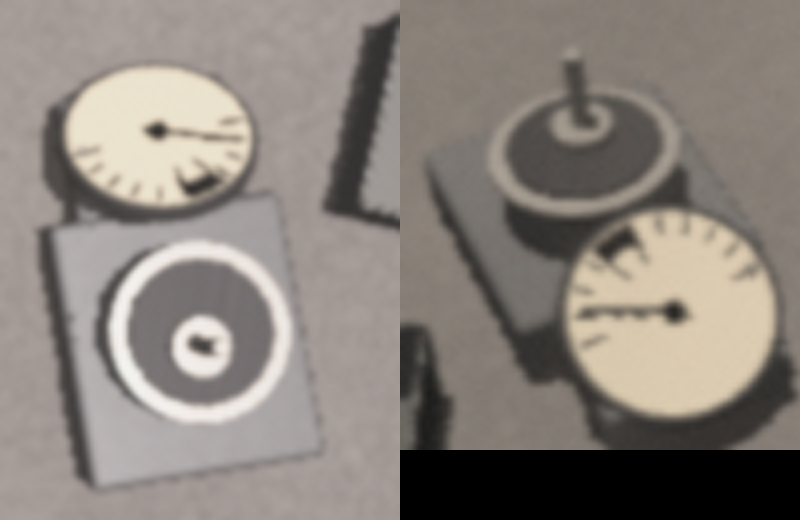

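View pics/mat0.png

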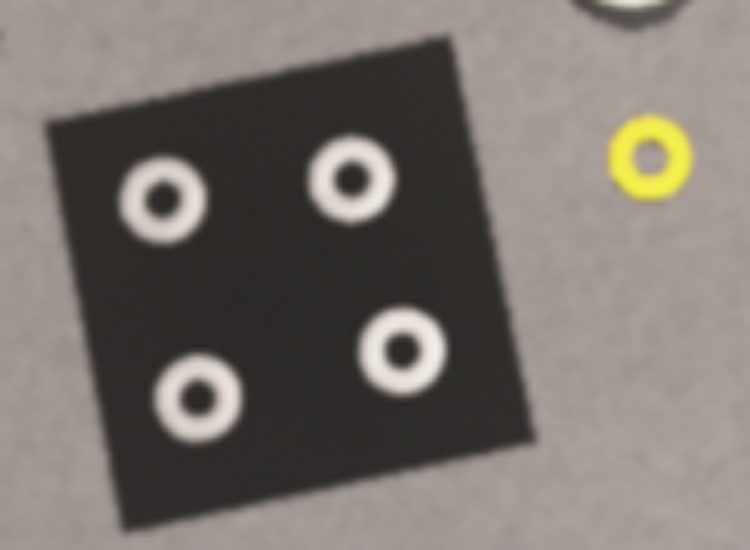

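Run:
```python
from h import *
def fit(n,roi,th,name):
    im=cv2.imread(f"pics/{n}0.png");x0,y0,x1,y1=roi
    g=cv2.resize(im[y0:y1,x0:x1].min(axis=2),None,fx=8,fy=8,interpolation=cv2.INTER_CUBIC)
    m=(g>th).astype(np.uint8);cs,h=cv2.findContours(m,cv2.RETR_CCOMP,cv2.CHAIN_APPROX_NONE)
    out=[]
    for i,c in enumerate(cs):
        if cv2.contourArea(c)>64*15:
            (u,v),ax,an=cv2.fitEllipse(c);u=(u+.5)/8-.5+x0;v=(v+.5)/8-.5+y0
            out.append((h[0][i][3]>=0,round(u,2),round(v,2),np.round(np.array(ax)/8,2)))
    print(name)
    for o in out:print("  hole" if o[0] else "  out",o[1:]) 
    return out
for th in(150,180): fit("top",(370,208,430,268),th,f"pan {th}")
for th in(110,130): fit("scene",(215,203,262,240),th,f"scpan {th}")
for z in(.088,.0895,.092):print(z,onz("top",400.2,237.8,z).round(4))
```

```text
pan 150
  out (400.11, 241.26, array([15.3 , 16.03]))
  hole (400.01, 240.88, array([4.6 , 7.22]))
  out (427.94, 233.04, array([ 3.45, 10.44]))
  out (397.64, 239.5, array([62.3 , 69.55]))
  hole (399.74, 237.53, array([35.7, 36.6]))
  hole (414.28, 239.67, array([56.05, 80.76]))
pan 180
  out (400.04, 241.24, array([14.28, 14.93]))
  hole (400.12, 240.87, array([5.56, 8.37]))
  out (399.88, 237.72, array([44.96, 46.44]))
  hole (399.79, 237.52, array([36.82, 37.72]))
scpan 110
  out (253.55, 235.75, array([ 8.6 , 18.65]))
  out (235.68, 214.24, array([ 7.21, 11.69]))
  out (236.5, 217.3, array([32.07, 53.82]))
scpan 130
  out (254.08, 235.87, array([ 7.99, 17.22]))
  out (234.52, 214.86, array([4.94, 8.39]))
  out (236.16, 219.2, array([23.45, 36.05]))
0.088 [ 0.5263 -0.2229  0.088 ]
0.0895 [ 0.5263 -0.2225  0.0895]
0.092 [ 0.5263 -0.222   0.092 ]
```

Run:
```python
from h import *
p=onz("top",399.88,237.72,.0885);t=onz("top",399.77,237.52,.0925);s=onz("top",400.07,241.25,.1005)
print(p,t,s,np.hypot(*(s-p)[:2])*1000,np.hypot(*(s-t)[:2])*1000)
a=(p+t)/2
d=(s-a)[:2];d/=np.hypot(*d);q=a[:2]+.009*d;print("post est",q,"seat",s[:2])
for P in (q,s[:2]):
  for z in(.1,.1525):print(z,proj("top",[*P,z]),proj("scene",[*P,z]))
print("axis in scene, pan",proj("scene",[*a[:2],.0885]))
# scene post: seat ellipse & tip
sc=cv2.imread("pics/scene0.png");print(sc[197:218,230:244].max(axis=2))
```

```text
[ 0.52652287 -0.22199703  0.0885    ] [ 0.52701405 -0.22085211  0.0925    ] [ 0.51812277 -0.21954461  0.1005    ] 8.750779953415694 8.986901153353779
post est [ 0.51797397 -0.21951225] seat [ 0.51812277 -0.21954461]
0.1 [400.01176259 241.31070876] [236.02575285 213.31612467]
0.1525 [405.16722006 241.51404579] [233.9640578  199.27767848]
0.1 [400.02350755 241.2481985 ] [236.02624437 213.35045396]
0.1525 [405.17955401 241.4479858 ] [233.96437438 199.31164989]
axis in scene, pan [236.49435507 218.33704763]
[[135 134 133 135 134 133 134 135 135 134 133 134 133 135]
 [132 132 132 134 136 137 136 134 135 134 134 134 133 134]
 [133 132 135 142 147 141 135 134 136 132 134 134 134 135]
 [134 134 141 152 156 148 135 133 135 134 134 135 135 133]
 [135 135 138 143 143 133 125 131 133 135 134 135 134 134]
 [135 130 118 103  98  98 107 128 133 135 134 133 134 133]
 [134 130 114  86  75  78  99 125 132 133 132 133 132 133]
 [136 130 114  87  74  76  97 122 132 133 133 133 131 131]
 [134 130 117  92  77  76  90 117 130 134 134 134 134 131]
 [133 129 119  98  79  73  88 112 131 136 137 136 135 131]
 [136 134 125 104  82  75  88 116 137 144 142 141 143 137]
 [143 143 134 112  86  76  87 113 130 135 135 137 145 145]
 [144 138 119  98  82  73  78  89 104 106 102 103 112 114]
 [114 105  97  90  80  75  77  93 111 110  99  89  88  89]
 [ 93 100 108 111  94  77  80 106 138 143 129 110  91  87]
 [103 129 144 135 103  79  77 101 132 148 150 136 107  90]
 [122 150 157 145 112  82  75  79  98 127 150 145 115  93]
 [130 154 160 148 120  91  80  74  83 116 151 147 118  94]
 [128 155 162 156 141 119 108 102 106 127 148 137 104  88]
 [114 147 161 161 156 153 150 149 147 148 141 113  86  84]
 [ 94 125 149 154 157 154 155 152 147 134 113  88  78  82]]
```

The crops confirm the choice. The pan axis is at about (0.527, -0.222). The seat and post are at (0.518, -0.2195), 8.8–9.0 mm off the axis against a nominal 9. Projected into the scene view, the post tip misses the observed one by 0.6 px. The needle reads about 0.38. First I'll pick up the nearest ring.

```bash
cat >> h.py <<'E'
RINGS=[(.4990,.1250),(.5880,.1513),(.4758,.2298),(.5778,.2496)]
POST=(.518,-.2195)
def st(tag):
    print(tag,"t",round(manip.get_time_s(),2),"p",np.round(manip.get_ee_pos(),4),"f",np.round(manip.get_ft_force(),2),"w",round(manip.get_width(),3),flush=True)
E
python3 - <<'E'
from h import *
x,y=RINGS[0]
st("start")
manip.set_gripper(.75,30);st("g")
manip.movep([x,y,.12],ori(0));st("above")
manip.move_linear([x,y,.03]);st("low")
im=crop("scene",290,120,120,120,5,"r1low");
cv2.imwrite("pics/r1low_top.png",cv2.resize(viewer.read_camera("top")[170:300,180:340],None,fx=4,fy=4))
E
```

```text
start t 0.1 p [ 0.1631 -0.6286  0.2301] f [0.3  0.56 0.44] w 1.002
g t 0.45 p [ 0.1632 -0.6291  0.2313] f [ 0.1  -0.43  0.8 ] w 0.753
above t 3.38 p [0.4993 0.1245 0.1202] f [-0.39  0.32  0.12] w 0.752
low t 4.12 p [0.4997 0.125  0.0307] f [0.11 0.66 1.22] w 0.749
```

View pics/r1low.png

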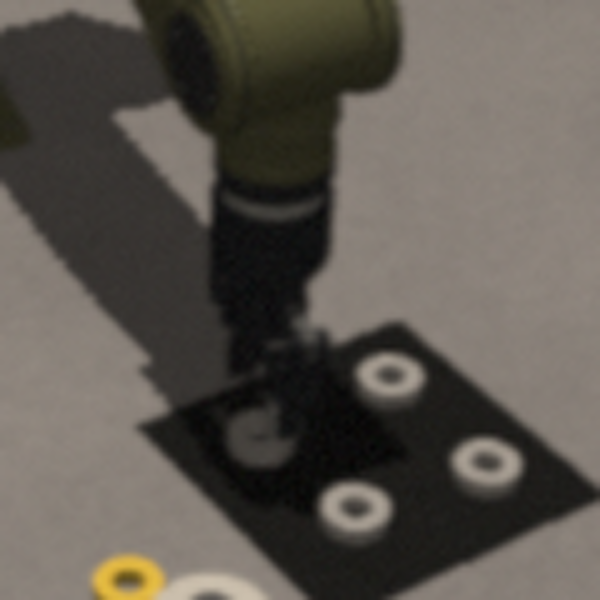

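The gripper straddles ring 1, which is in its shadow at crop (262,435). I'll go down and grip it.

```bash
cat >> h.py <<'E'
def fz(n=10):
    return np.mean([ (manip.sleep(.01),manip.get_ft_force())[1] for _ in range(n)],axis=0)
E
python3 - <<'E'
from h import *
x,y=RINGS[0]
manip.move_linear([x,y,.003],max_speed=.06);st("down");
manip.set_gripper(.3,30);st("closed"); print(fz())
manip.move_linear([x,y,.06],max_speed=.12);st("up"); print(fz(20))
im=crop("scene",290,120,120,120,5,"r1up");
E
```

```text
down t 4.83 p [0.4987 0.125  0.0025] f [ 0.2  -0.21  0.65] w 0.746
closed t 5.15 p [0.4996 0.1251 0.0037] f [-1.16 -0.43  3.49] w 0.494
[-0.47522092  0.11366682  3.52153182]
up t 5.86 p [0.4984 0.1249 0.0594] f [-0.3  -0.1  -1.99] w 0.492
[ 0.12785093  0.02121777 -1.29108135]
```

View pics/r1up.png

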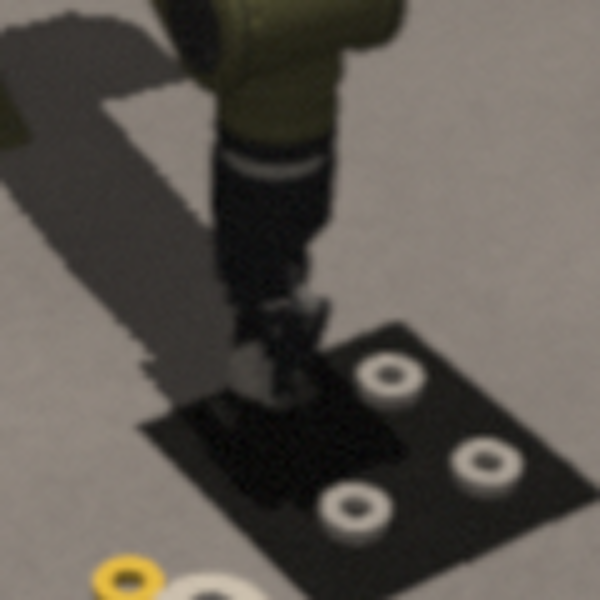

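The wrist force (-1.29 N) matches one ring, but the ring looks as if it might be tilted. I'll check in brighter light, away from the shadow.

Run:
```python
from h import *
x,y=RINGS[0]
manip.move_linear([x,y,.20],max_speed=.25);st("hi");print(fz(10),manip.get_wrist_torque())
a=viewer.read_camera("scene");b=viewer.read_camera("top")
print(proj("scene",[x,y,.2]),proj("top",[x,y,.2]))
u,v=proj("scene",[x,y,.2]).astype(int);c=cv2.resize(a[v-35:v+35,u-40:u+40],None,fx=5,fy=5,interpolation=cv2.INTER_CUBIC)
u,v=proj("top",[x,y,.2]).astype(int);d=cv2.resize(b[v-35:v+35,u-40:u+40],None,fx=5,fy=5,interpolation=cv2.INTER_CUBIC)
o=np.hstack([c,d]);cv2.imwrite("pics/r1hi.png",np.clip(o.astype(float)*2,0,255).astype(np.uint8))
```

```text
hi t 6.78 p [0.4981 0.1249 0.1984] f [-0.01 -0.04 -2.38] w 0.494
[-0.12398229 -0.08045983 -1.72251508] [ 0.04662519  0.03196553 -0.00954453]
[344.43451023 158.01015985] [249.87370326 252.05375704]
```

View pics/r1hi.png

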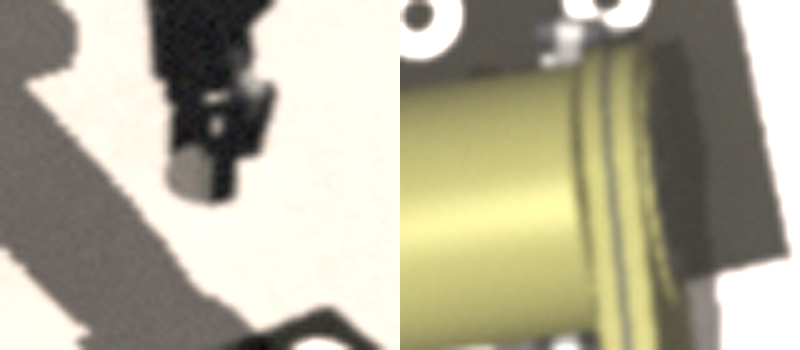

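The grey disc's extent in crop (165–210, 140–200) matches a level ring: its bottom is about 5 px below the TCP and its top about 7 px above. Now I'll move it over the post.

Run:
```python
from h import *
x,y=POST
manip.movep([x,y,.21],ori(0));st("over");
manip.move_linear([x,y,.170],max_speed=.1);st("h");print(fz(20),manip.get_wrist_torque())
a=viewer.read_camera("scene")
u,v=proj("scene",[x,y,.16]).astype(int);print(u,v,[proj("scene",[x,y,z]).round(1) for z in (.152,.17)])
c=cv2.resize(a[v-35:v+45,u-50:u+50],None,fx=6,fy=6,interpolation=cv2.INTER_CUBIC)
cv2.imwrite("pics/p1.png",np.clip(c.astype(float)*1.7,0,255).astype(np.uint8))
```

```text
over t 8.27 p [ 0.5181 -0.2186  0.2098] f [ 0.43 -0.57 -2.17] w 0.495
h t 8.82 p [ 0.518  -0.2191  0.1697] f [-0.04  0.64 -1.34] w 0.493
[-0.1281088  -0.28360204 -0.90799696] [ 0.04034329  0.00374988 -0.00661024]
233 197 [array([234. , 199.4]), array([233.3, 194.4])]
```

View pics/p1.png

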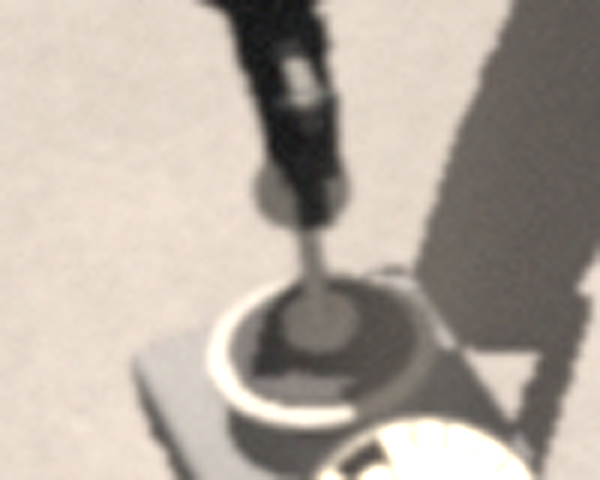

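The ring, at crop (253–348, 160–228), is centred within about 0.5 px of the extrapolated post line. I'll lower it with force monitoring.

Run:
```python
from h import *
x,y=POST
b=fz(15);print("base",b.round(2))
ok=True
for z in(.155,.147,.139,.131,.123,.115,.110):
    manip.move_linear([x,y,z],max_speed=.06);f=fz(8);print(z,round(manip.get_ee_pos()[2],4),(f-b).round(2),flush=True)
    if f[2]-b[2]>1 or np.hypot(*(f-b)[:2])>1.5: print("contact");break
print(manip.get_time_s())
a=viewer.read_camera("scene");u,v=233,205
c=cv2.resize(a[v-45:v+75,u-50:u+60],None,fx=5,fy=5,interpolation=cv2.INTER_CUBIC)
cv2.imwrite("pics/p2.png",np.clip(c.astype(float)*1.5,0,255).astype(np.uint8))
```

```text
base [-0.16 -0.02 -1.2 ]
0.155 0.1546 [0.27 0.1  0.11]
0.147 0.1468 [0.2  0.22 0.1 ]
0.139 0.1387 [ 0.   -0.03 -0.12]
0.131 0.1307 [0.26 0.15 0.15]
0.123 0.1227 [-0.11 -0.09 -0.05]
0.115 0.1147 [ 0.41  0.18 -0.09]
0.11 0.1098 [ 0.25  0.5  -0.21]
11.6917
```

View pics/p2.png

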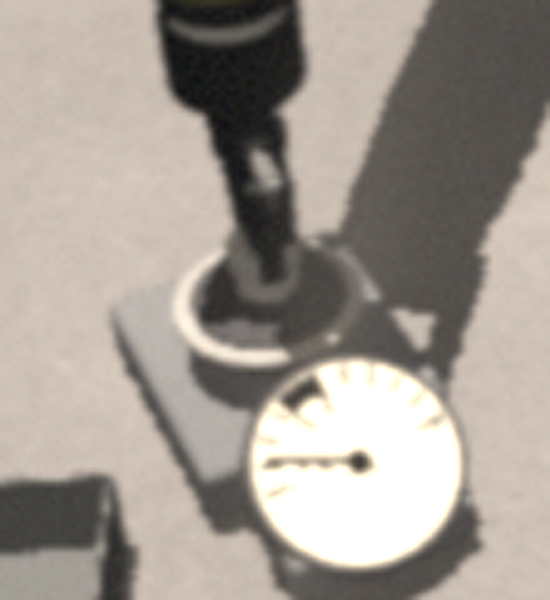

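The ring is threaded. The needle still points left at crop (265,462), so there is no contact with the pan yet. I'll lower it to the seat slowly.

```bash
cat >> h.py <<'E'
def settle(x,y,z0,base,thr=1.7,zmin=.09):
    z=z0
    while z>zmin:
        z-=.0015
        manip.move_linear([x,y,z],max_speed=.02);f=fz(8)-base;print(round(z,4),f.round(2),round(manip.get_time_s(),2),flush=True)
        if f[2]>thr or np.hypot(*f[:2])>2.5:break
    return z
E
python3 - <<'E'
from h import *
x,y=POST
manip.move_linear([x,y,.104],max_speed=.04)
settle(x,y,.104,np.array([-.1,0,-1.25]))
a=viewer.read_camera("scene");u,v=233,205
c=cv2.resize(a[v-45:v+75,u-50:u+60],None,fx=5,fy=5,interpolation=cv2.INTER_CUBIC)
cv2.imwrite("pics/p3.png",np.clip(c.astype(float)*1.3,0,255).astype(np.uint8))
E
```

```text
0.1025 [ 0.02  0.16 -0.08] 12.36
0.101 [-0.05  0.17  0.11] 12.68
0.0995 [-0.04 -0.12  0.65] 12.99
0.098 [ 0.31 -0.23  1.29] 13.31
0.0965 [0.59 0.06 1.9 ] 13.62
```

View pics/p3.png

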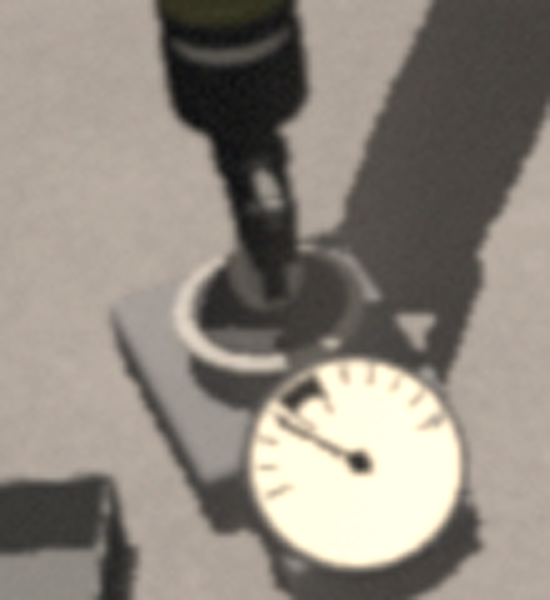

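Firm contact at 1.9 N, with the needle near the lower edge of the sector while pressed. Release.

Run:
```python
from h import *
x,y=POST
manip.set_gripper(.72,30);st("open")
manip.move_linear([x,y,.20],max_speed=.2);st("up");print(fz(10))
x,y=RINGS[1]
manip.movep([x,y,.12],ori(0));st("above2")
a=viewer.read_camera("scene");u,v=233,205
c=cv2.resize(a[v-15:v+75,u-40:u+50],None,fx=5,fy=5,interpolation=cv2.INTER_CUBIC)
b=viewer.read_camera("top");d=cv2.resize(b[170:270,355:435],None,fx=4.5,fy=4.5,interpolation=cv2.INTER_CUBIC)
cv2.imwrite("pics/rel1.png",np.hstack([c,d[:450,:350]]));cv2.imwrite("pics/full_scene1.png",a);cv2.imwrite("pics/full_top1.png",b)
```

```text
open t 14.0 p [ 0.5179 -0.2194  0.0964] f [ 0.17  0.51 -0.19] w 0.721
up t 14.67 p [ 0.5174 -0.2192  0.1989] f [-0.81 -0.34 -0.23] w 0.718
[-0.23120872 -0.06166415 -0.67728362]
above2 t 16.18 p [0.5884 0.1504 0.1203] f [-0.13 -0.22 -0.11] w 0.72
```

View pics/rel1.png

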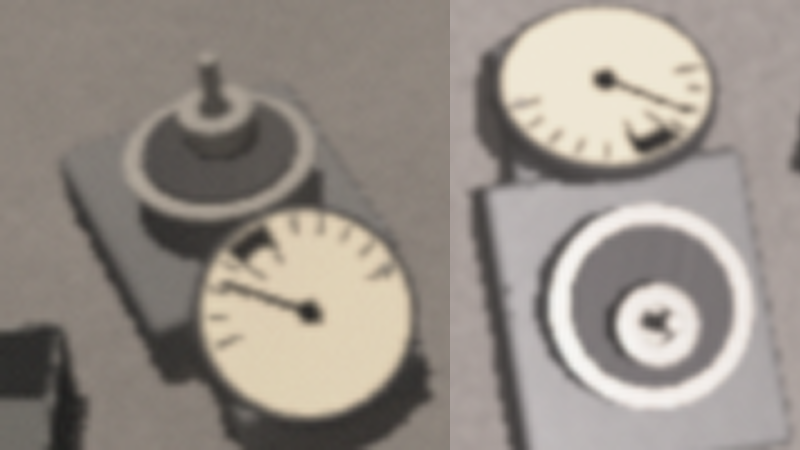

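View pics/full_top1.png

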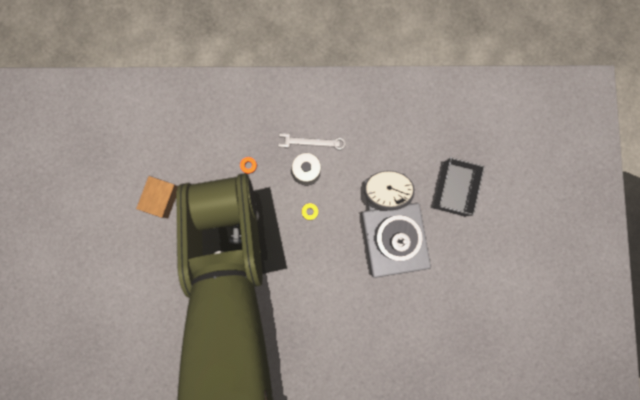

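Ring 1 lies flat on the post (crop 217,110), and the needle rose about 18° to roughly 0.7. Next is ring 2.

```bash
cat >> h.py <<'E'
def pick(i):
    x,y=RINGS[i]
    manip.move_linear([x,y,.03],max_speed=.15)
    manip.move_linear([x,y,.0035],max_speed=.06);st("down")
    manip.set_gripper(.3,30);st("closed")
    manip.move_linear([x,y,.06],max_speed=.12)
    manip.move_linear([x,y,.20],max_speed=.25);st("up");print(fz(15))
def over():
    x,y=POST
    manip.movep([x,y,.21],ori(0));manip.move_linear([x,y,.170],max_speed=.1);st("over")
    a=viewer.read_camera("scene");u,v=233,197
    c=cv2.resize(a[v-35:v+75,u-50:u+60],None,fx=5,fy=5,interpolation=cv2.INTER_CUBIC)
    return np.clip(c.astype(float)*1.7,0,255).astype(np.uint8)
def thread(zs,zc):
    x,y=POST
    b=fz(20);print("base",b.round(2))
    for z in zs:
        manip.move_linear([x,y,z],max_speed=.06);f=fz(8)-b;print(z,f.round(2),flush=True)
        if f[2]>1 or np.hypot(*f[:2])>1.5: print("EARLY contact");return None
    return settle(x,y,zs[-1],b,zmin=zc)
E
python3 - <<'E'
from h import *
pick(1); cv2.imwrite("pics/p4.png",over())
E
```

```text
down t 17.62 p [0.5878 0.1513 0.0031] f [-0.53  0.07 -0.08] w 0.716
closed t 17.93 p [0.5886 0.1514 0.0042] f [-0.42 -0.08  2.31] w 0.498
up t 19.27 p [0.5869 0.1511 0.1977] f [-0.54 -0.44 -1.75] w 0.498
[-0.16394339  0.03511079 -1.65243274]
over t 21.35 p [ 0.518  -0.2192  0.1696] f [-0.47 -0.35 -0.89] w 0.495
```

View pics/p4.png

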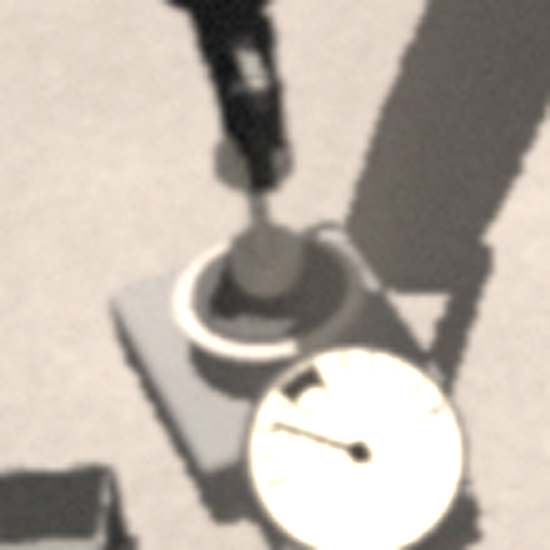

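The second ring, at crop (213–293, 130–188), is centred over the post (259,205) in the same way as the first. I'll lower it.

Run:
```python
from h import *
z=thread((.15,.142,.132,.122,.116),.100); print(z)
a=viewer.read_camera("scene");u,v=233,205
c=cv2.resize(a[v-45:v+75,u-50:u+60],None,fx=5,fy=5,interpolation=cv2.INTER_CUBIC)
cv2.imwrite("pics/p5.png",np.clip(c.astype(float)*1.3,0,255).astype(np.uint8))
```

```text
base [ 0.06  0.05 -1.  ]
0.15 [ 0.04 -0.29 -0.11]
0.142 [-0.02 -0.04 -0.09]
0.132 [-0.12  0.19 -0.35]
0.122 [0.03 0.   0.1 ]
0.116 [-0.14 -0.25 -0.12]
0.1145 [ 0.05  0.36 -0.2 ] 23.87
0.113 [ 0.07  0.09 -0.12] 24.18
0.1115 [-0.07  0.25  0.65] 24.5
0.11 [-0.05 -0.06  1.09] 24.82
0.1085 [ 0.18 -0.13  1.33] 25.13
0.107 [ 0.04 -0.32  1.98] 25.45
0.107
```

View pics/p5.png

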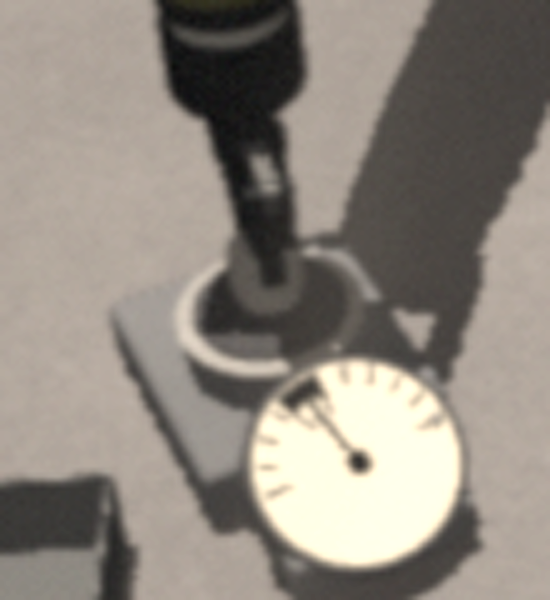

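Run:
```python
from h import *
x,y=POST
manip.set_gripper(.72,30)
manip.move_linear([x,y,.20],max_speed=.2);st("up")
x,y=RINGS[2]
manip.movep([x,y,.12],ori(0));st("above3")
a=viewer.read_camera("scene");u,v=233,205
c=cv2.resize(a[v-15:v+75,u-40:u+50],None,fx=5,fy=5,interpolation=cv2.INTER_CUBIC)
b=viewer.read_camera("top");d=cv2.resize(b[170:270,355:435],None,fx=4.5,fy=4.5,interpolation=cv2.INTER_CUBIC)
cv2.imwrite("pics/rel2.png",np.hstack([c,d[:450,:350]]));cv2.imwrite("pics/full_scene2.png",a);cv2.imwrite("pics/full_top2.png",b)
e=cv2.resize(b[165:215,360:420],None,fx=12,fy=12,interpolation=cv2.INTER_CUBIC);cv2.imwrite("pics/dial2.png",e)
```

```text
up t 26.44 p [ 0.5176 -0.2193  0.1991] f [ 0.1  -0.08 -0.64] w 0.722
above3 t 28.12 p [0.4763 0.2292 0.1201] f [-1.23 -0.25  0.23] w 0.72
```

View pics/rel2.png

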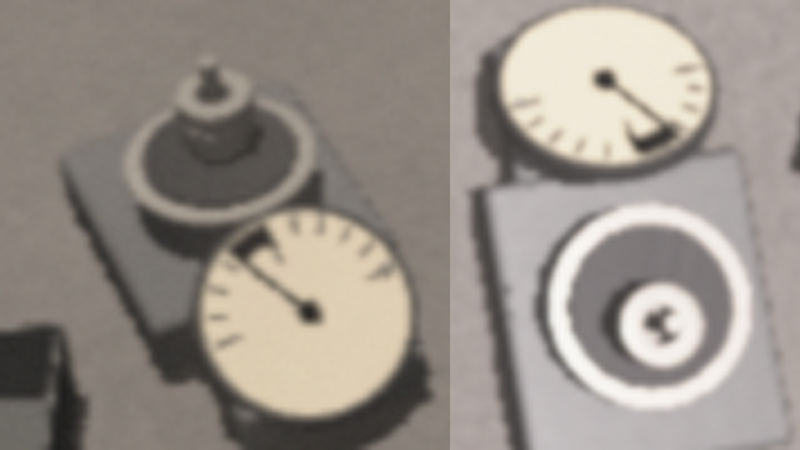

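View pics/dial2.png

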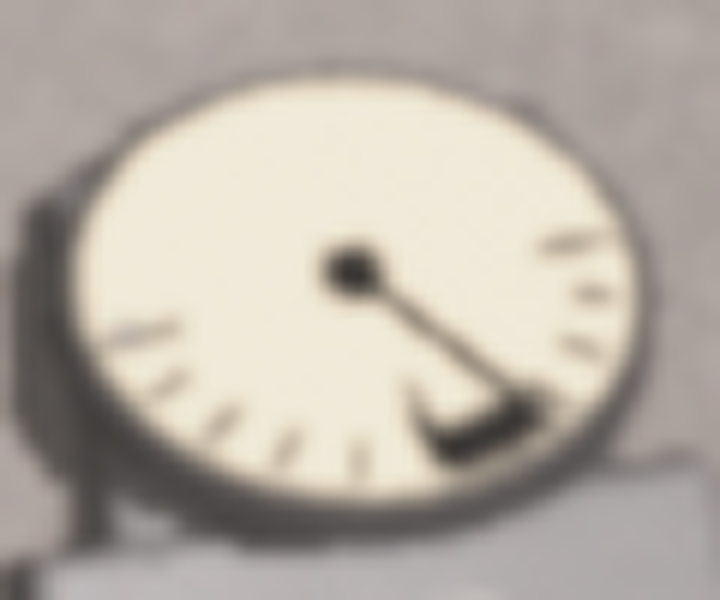

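The needle sits right at the lower edge of the sector in both views (scene crop 240,258; dial crop 520,395). I'll measure it by rectifying the dial ellipse to a circle.

```bash
cat > dial.py <<'E'
from h import *
def rect(n,f,save=None):
    im=cv2.imread(f); roi={"top":(358,163,422,213),"scene":(226,226,284,284)}[n];x0,y0,x1,y1=roi;s=10
    g=cv2.resize(im[y0:y1,x0:x1],None,fx=s,fy=s,interpolation=cv2.INTER_CUBIC)
    hsv=cv2.cvtColor(g,cv2.COLOR_BGR2HSV).astype(int);gi=g.astype(int)
    m=((gi[...,2]-gi[...,0]>(12 if n=="top" else 22))&(gi[...,2]>(190 if n=="top" else 165))).astype(np.uint8)
    cs,_=cv2.findContours(m,cv2.RETR_EXTERNAL,cv2.CHAIN_APPROX_NONE);c=max(cs,key=cv2.contourArea);c=cv2.convexHull(c)
    (u,v),(a,b),an=cv2.fitEllipse(c);t=np.deg2rad(an)
    Rm=np.array([[np.cos(t),-np.sin(t)],[np.sin(t),np.cos(t)]])
    M=Rm@np.diag([a/2,b/2])@Rm.T   # unit disc -> ellipse
    N=240;yy,xx=np.mgrid[-N:N,-N:N]/200.;P=np.stack([xx,yy],-1)@M.T+[u,v]
    o=cv2.remap(g,P[...,0].astype(np.float32),P[...,1].astype(np.float32),cv2.INTER_LINEAR)
    if save:cv2.imwrite(save,o)
    print(n,"ellipse",round(u/s+x0,2),round(v/s+y0,2),round(a/s,1),round(b/s,1))
    return o
def prof(o,c,r0,r1):
    th=np.deg2rad(np.arange(0,360,.5));r=np.linspace(r0,r1,25)
    X=(c[0]+np.outer(np.cos(th),r)*200).astype(np.float32);Y=(c[1]+np.outer(np.sin(th),r)*200).astype(np.float32)
    return cv2.remap(o.max(axis=2),X,Y,cv2.INTER_LINEAR).mean(axis=1)
E
python3 - <<'E'
from dial import *
from scipy.signal import find_peaks
O=[]
for n in("top","scene"):
  for k in("0","s1","s2"):
    f={"0":f"pics/{n}0.png","s1":f"pics/full_{n}1.png","s2":f"pics/full_{n}2.png"}[k]
    o=rect(n,f,f"pics/rect_{n}_{k}.png")
    d=(o.max(axis=2)<100).astype(np.uint8);d[:200]=0;d[280:]=0;d[:,:200]=0;d[:,280:]=0
    mm=cv2.moments(d);c=(mm["m10"]/mm["m00"],mm["m01"]/mm["m00"]) if mm["m00"] else (240,240)
    for nm,r in(("needle",(.25,.6)),("ticks",(.8,.92))):
        p=prof(o,c,*r);pk,_=find_peaks(-p,prominence=12);print(k,nm,np.round(c,0),[(float(i/2),int(p[i])) for i in pk])
    if k=="s2":O.append(o)
cv2.imwrite("pics/rects.png",cv2.resize(np.hstack(O),(800,400)))
E
```

```text
top ellipse 389.64 188.84 34.2 45.8
0 needle [238. 227.] [(7.0, 162)]
0 ticks [238. 227.] [(6.0, 169), (22.0, 193), (68.5, 79), (89.5, 205), (106.5, 195), (123.5, 187), (140.5, 194), (157.5, 182), (263.0, 221), (264.5, 221), (348.5, 184)]
top ellipse 389.64 188.82 34.4 46.0
s1 needle [239. 227.] [(25.0, 165)]
s1 ticks [239. 227.] [(5.5, 193), (24.5, 157), (68.5, 78), (90.0, 210), (107.0, 200), (123.5, 193), (140.5, 199), (157.5, 187), (264.0, 225), (348.5, 192)]
top ellipse 389.64 188.83 34.6 46.2
s2 needle [239. 227.] [(44.5, 162)]
s2 ticks [239. 227.] [(5.0, 198), (22.5, 203), (49.0, 77), (89.5, 215), (107.0, 205), (124.0, 198), (140.5, 204), (158.0, 192), (265.0, 227), (348.5, 199)]
scene ellipse 254.21 252.65 40.4 41.5
0 needle [245. 237.] [(180.0, 121)]
0 ticks [245. 237.] [(159.0, 159), (178.0, 114), (193.0, 169), (238.0, 58), (261.5, 165), (278.5, 170), (295.0, 178), (312.0, 170), (330.5, 145)]
scene ellipse 254.2 252.64 40.6 41.7
s1 needle [245. 238.] [(199.0, 129)]
s1 ticks [245. 238.] [(159.0, 163), (176.0, 172), (197.5, 150), (237.5, 60), (261.5, 170), (278.5, 177), (295.0, 184), (312.0, 175), (331.0, 150)]
scene ellipse 254.2 252.65 40.5 41.6
s2 needle [246. 237.] [(217.5, 139)]
s2 ticks [246. 237.] [(159.0, 162), (176.0, 171), (193.0, 172), (237.5, 61), (261.0, 168), (278.5, 175), (295.0, 180), (312.0, 173), (330.5, 148)]
```

View pics/rects.png

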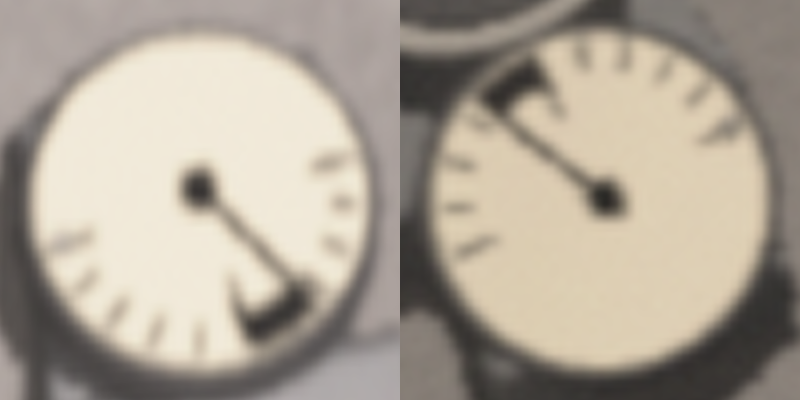

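Run:
```python
from dial import *
from scipy.signal import find_peaks
for n in("top","scene"):
    f=f"pics/full_{n}2.png";o=rect(n,f)
    p=prof(o,(240,240),.78,.9);pk,_=find_peaks(-p,prominence=10);t=[(float(i/2)) for i in pk];print(t)
    p=prof(o,(240,240),.8,.86);q=np.where(p<110)[0]/2;print("sector",q.min(),q.max())
    # needle line: dark pixels in annulus 
    z0={"top":348.5,"scene":159}[n]
```

```text
top ellipse 389.64 188.83 34.6 46.2
[18.5, 65.5, 90.0, 108.5, 126.5, 144.0, 162.0, 344.0]
sector 41.5 70.5
scene ellipse 254.2 252.65 40.5 41.6
[159.5, 177.0, 194.5, 240.0, 263.0, 280.0, 296.5, 313.0, 330.5]
sector 220.0 245.0
```

The rectified dial has 0.3 rad ticks. The needle reads 1.02 in both views, with an error of about 0.03, so it stands right on the sector's lower edge and is not safe there. Each ring has added about 0.32–0.33, so a third should bring it to about 1.35, well inside. I'll add a third.

Run:
```python
from h import *
pick(2); cv2.imwrite("pics/p6.png",over())
```

```text
down t 29.56 p [0.4756 0.2297 0.0031] f [0.12 0.14 0.51] w 0.718
closed t 29.87 p [0.4763 0.23   0.0042] f [-1.22 -0.87  3.58] w 0.506
up t 31.2 p [0.4748 0.2294 0.1978] f [-0.21  0.19 -0.95] w 0.502
[-0.26606479 -0.01636504 -1.76050767]
over t 33.53 p [ 0.518  -0.2192  0.1696] f [ 0.12 -0.13  0.05] w 0.503
```

View pics/p6.png

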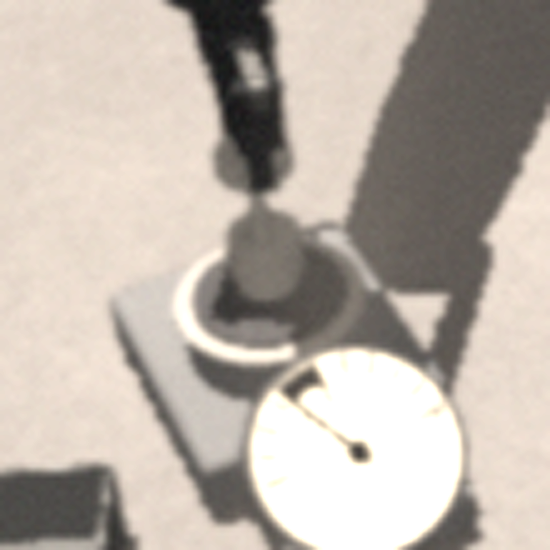

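Ring 3 is held at crop (213–293, 130–190), centred as before.

Run:
```python
from h import *
z=thread((.152,.144,.136,.128),.112); print(z)
a=viewer.read_camera("scene");u,v=233,205
c=cv2.resize(a[v-45:v+75,u-50:u+60],None,fx=5,fy=5,interpolation=cv2.INTER_CUBIC)
cv2.imwrite("pics/p7.png",np.clip(c.astype(float)*1.3,0,255).astype(np.uint8))
```

```text
base [ 0.27  0.1  -1.09]
0.152 [-0.46 -0.21 -0.04]
0.144 [-0.29 -0.04 -0.47]
0.136 [-0.11 -0.01 -0.21]
0.128 [-0.39 -0.28 -0.14]
0.1265 [-0.15 -0.39 -0.11] 35.63
0.125 [-0.42 -0.02 -0.17] 35.95
0.1235 [ 0.1  -0.17  0.02] 36.27
0.122 [-0.25  0.01  0.45] 36.58
0.1205 [-0.38 -0.35  1.31] 36.9
0.119 [-0.05 -0.04  1.57] 37.22
0.1175 [ 0.15 -0.11  2.14] 37.53
0.1175
```

View pics/p7.png

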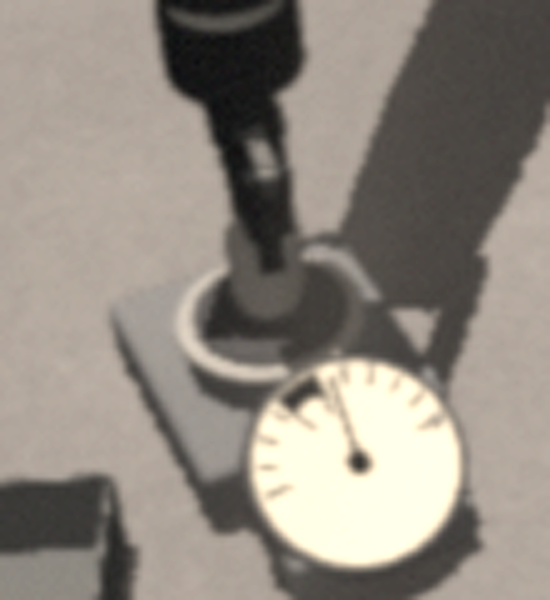

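Run:
```python
from h import *
x,y=POST
manip.set_gripper(.72,30)
manip.move_linear([x,y,.21],max_speed=.2);st("up")
manip.movep([.40,0.0,.25],ori(0));manip.sleep(.3);st("away")
a=viewer.read_camera("scene");b=viewer.read_camera("top")
cv2.imwrite("pics/full_scene3.png",a);cv2.imwrite("pics/full_top3.png",b)
u,v=233,205;c=cv2.resize(a[v-15:v+75,u-40:u+50],None,fx=5,fy=5,interpolation=cv2.INTER_CUBIC)
d=cv2.resize(b[170:270,355:435],None,fx=4.5,fy=4.5,interpolation=cv2.INTER_CUBIC)
cv2.imwrite("pics/rel3.png",np.hstack([c,d[:450,:350]]))
from dial import *
from scipy.signal import find_peaks
for n in("top","scene"):
    o=rect(n,f"pics/full_{n}3.png");d=(o.max(axis=2)<100).astype(np.uint8);d[:200]=0;d[280:]=0;d[:,:200]=0;d[:,280:]=0
    mm=cv2.moments(d);c=(mm["m10"]/mm["m00"],mm["m01"]/mm["m00"]);p=prof(o,c,.25,.6);pk,_=find_peaks(-p,prominence=12);print(n,[i/2 for i in pk])
```

```text
up t 38.52 p [ 0.5176 -0.2193  0.2091] f [-0.49 -0.42 -1.2 ] w 0.723
away t 39.82 p [ 0.4003 -0.0006  0.2498] f [ 0.51 -0.09 -0.9 ] w 0.72
top ellipse 389.64 188.82 34.5 46.0
top [np.float64(64.5)]
scene ellipse 254.2 252.65 40.4 41.5
scene [np.float64(237.5)]
```

View pics/rel3.png

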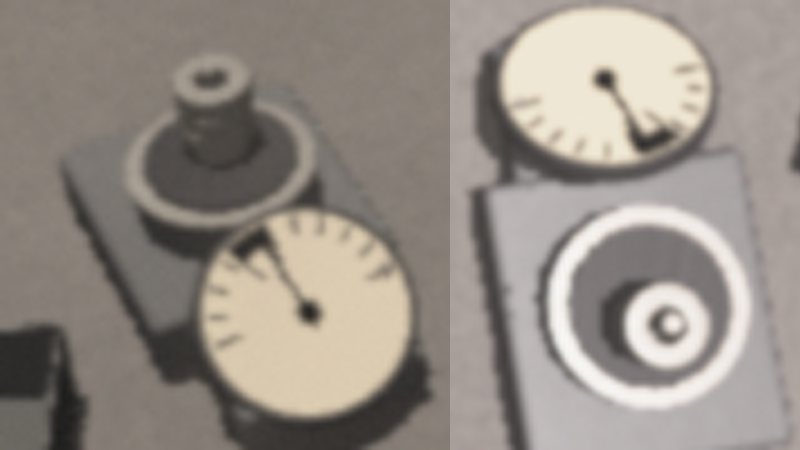

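View pics/full_scene3.png

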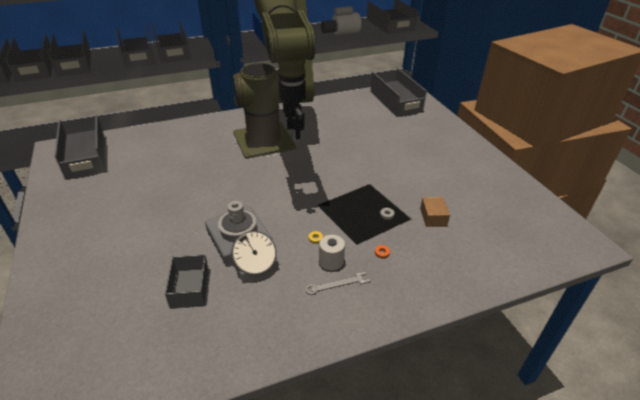

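The needle reads 1.36 (top) and 1.37 (scene), inside the sector and at rest. Three rings are stacked flat, the spare is on the mat at scene (387,213), and the bystanders haven't moved. I'll hand it in.

```bash
python3 -c "
from bench import manip
manip.close_job();print(manip.get_time_s())"
```

```text
the job is handed in; nothing more can be done
the job is handed in; nothing more can be done
```

I threaded three rings onto the post one at a time. Each was lowered under force monitoring until it rested with about 2 N on the pan, then released. The job was handed in shortly after 40 s on the robot's clock; no verdict is reported.

- **Needle:** it read about 0.37 with no ring, 0.69 with one and 1.02 with two. Two rings left it right on the sector's lower edge, within my measuring error of about 0.03, so I added the third.
- **Final checks:** the two views put the freed needle at 1.36 and 1.37, inside the 1.02–1.45 sector. The three rings look flat on the post, the fourth is still on the mat, and the other things look unmoved by eye. The arm was clear of everything.
- **Disagreements:** the measured sector edges differed from their nominal values by up to 0.05 rad, most likely from image blur and viewing angle. The margin to the upper edge is about 0.08, so this should not matter. I did not measure needle speed directly. The needle stood in nearly the same place in both final pictures, taken 0.05 s apart.

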